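Clean out the joint of a plaster mould

ROBOT

A 7-joint arm with a two-finger parallel gripper is mounted at the origin on the work surface. World frame = base frame: x ahead of the robot, y to its left, z up, the work surface at z = 0. Lengths are in m, angles in rad, forces in N, time in s.
With the tool pointing down it reaches from about 0.425 to 0.875 m from the base axis. Payload 4.7 kg.
Tool frame: the origin (TCP) lies midway between the tips of the shut fingers; the grasp point (between the pads) lies 19 mm behind it; z points along the fingers, y is the line along which they close (so a half turn about z gives the same grasp; the last joint's range is limited). The gripper opens to 87 mm and grips with 3 to 60 N. Pads are 19 mm wide; open, the fingers measure 117 mm over their backs; the gripper's body (75 mm by 190 mm) begins 51 mm behind the grasp point.
Start: joints at [-1.158, 0.321, -0.07, 1.45, 0.023, 1.371, -0.057], TCP at [0.252, 0.599, 0.223] pointing down, gripper open.
Joint ranges: [-2.86, 2.86], [-0.3, 2.09], [-1.38, 1.24], [0.06, 2.45], [-1.56, 4.7], [0.09, 2.05], [-2.69, 2.69]. Speed limits (rad/s): [2.57, 2.57, 3.14, 3.14, 3.14, 3.14, 3.14].

INTERFACE

Orientations are given as a rotation vector (axis times angle).
In Python, from bench import ctrl gives the robot as it stands. The module is installed in compiled form; this text tells all that it offers.
- The arm moves only by the tool carry_out, never from a script. Its argument "steps" is a list of rows, each a list of 7 numbers: the turn, a rotation vector about the world's x, y, z in degrees, then the shift along the world's x, y, z in cm, then the opening, from 0 (shut) to 1 (fully open). A call has 1 to 12 rows; each row is the pose to reach, as a shift and turn from the pose commanded when the call began; what a row does not reach only later rows make up. A row lasts 1/10 s, in which the tool goes at most 50 mm and 8.59 degrees, less where a joint would pass 70% of its speed; a pose out of reach is approached as far as the arm can. A call with a gripper value outside its range is refused whole. The fingers move at their own pace and stop on an object; "squeeze" is the grip in N (left out, the last holds). Time passes only in rows, so rows that repeat a pose let the fingers close. It gives the time, the measured TCP pose, the force, the opening and the grip force at its end, in the units of the state.
- ctrl.get_state(): the state, without advancing time (a new reading comes with each control period).
- ctrl.get_image(name): name is "side" or "top" or "wrist"; returns a dict with "pixels" (400x640x3 uint8, red, green, blue), "camera_matrix" (3x3 intrinsics, pixels), "cam_to_world" (4x4, takes a point from camera to world coordinates); the wrist camera has in their place "T_tool_cam" (4x4, takes a point from camera to tool coordinates, whose origin is the TCP and whose axes are the flange's). Camera axes: x right, y down, z forward; pixel columns grow to the right and rows downward; lengths in m; the calibration is good to about 2 mm. A picture is of the moment at which its call begins: read the wrist's pose just before it. There is no depth.
- ctrl.close_job(): hands the job in; it is judged then, once.
The state is a dict: "time": time; "joint_positions": joint angles; "qd": joint speeds; "joint_torque": joint torques, N m; "position": TCP position; "tool_rot": TCP orientation; "ft_force": force on the tool from outside, world axes, zero at the start; "torque": the same for the moment, N m; "grip_width": opening from 0.0 (shut) to 1.0 (fully open); "grip_force": force on a finger pad.
Only numpy, scipy, OpenCV 4.12 (cv2) and the standard library are available. Lean on these libraries where they do the work, as an engineer would, in place of code of your own. Each camera call takes 0.05 s, during which the arm holds its last target. There are 200 camera calls.

TASK

Close the pour hole of the plaster mould with the rectangular block plug, pushed fully home, so that no crumbs fall in. Then take the fettling tool from its stand and, holding it square to the mould's sloping face, run its tip slowly (about 4 cm a second) and lightly along the joint groove from the end nearer the robot to the far end, keeping the tip well down in the groove. Finally stand the tool back in its stand as it was, with the plug still in place and everything else left where it was.

Things in the scene. Friction and masses are not known exactly. Their poses are not given: they have to be found in the camera images.
- mould: fixed two-piece plaster mould, 160 mm wide (y), 208 mm deep. Origin on the table, under the edge where the sloping face meets the deck; z up. The sloping side looks to the robot's left, or left and away (mould yaw -126 to -86 degrees). Level deck at z = 110 mm from x = 0 to +110 mm; from x = 0 to x = -98 mm its front face slopes down at 35 degrees to 41 mm above the table.
- pour_hole (a point): centre of the mouth of the rectangular pour hole in the mould's deck (110 mm above the table, 55 mm along the mould's +x): 34 mm along the mould's x, 54 mm along its y, 38 mm deep, blind, edges chamfered 2 mm
- seam: the joint groove across the sloping face, 160 mm long, 11 mm wide, 12 mm deep, with a darker floor, open at both side faces of the mould. Origin at mid-length of the groove, level with the face (76 mm above the table). y runs along the groove (near end, towards the robot, at -80 mm; far end at +80 mm), x up the slope, z out of the face (35 degrees from vertical, leaning to the robot's left).
- plug: loose wooden block plug, standing upright on its shank. Origin at the centre of the shank's underside, z up. Shank 30 mm (x) by 50 mm (y), from z = 0 to 35 mm, foot stepped in by 2 mm over the lowest 4 mm; flange 50 x 70 mm from z = 35 to 45 mm; grip bar 24 mm (x) by 60 mm (y) from z = 45 to 85 mm. Fits the hole either way round; 110 g.
- stylus: fettling tool standing upright, tip down, in its stand. Origin at its tip, z along the tool towards the handle. Round steel rod 7 mm thick with round end from z = 0 to 65 mm; square wooden handle 26 x 26 mm from z = 65 to 165 mm; 100 g.
- stand: fixed wooden block 80 x 80 mm, 75 mm tall, with a 14 mm square hole down through its centre. The tool's rod hangs in the hole, the foot of the handle sits on the block's top, the tip 10 mm above the table. Origin at the centre of its underside.
- glaze_jar: bystander, to be left alone: closed jar, 72 mm across, 100 mm tall; origin at the centre of its underside
- bowl: bystander, to be left alone: white bowl, 130 mm across, 55 mm tall; origin at the centre of its underside
- mug: bystander, to be left alone: terracotta mug, 76 mm across, 85 mm tall; origin at the centre of its underside
- round_bung: bystander, to be left alone: round wooden bung of another mould, 68 mm across, 70 mm tall (not the block plug); origin at the centre of its underside
- brush: bystander, to be left alone: brush lying flat, 180 mm long; its origin is near mid-length
- spatula: bystander, to be left alone: spatula lying flat, 200 mm long; its origin is near mid-length
- slip_bottle: bystander, to be left alone: white bottle, 60 mm across, 150 mm tall; origin at the centre of its underside
Things that resemble listed ones, but are neither listed nor needed, are in the scene too. What is shaped like the plug but turquoise is not meant.

How it is judged:
On the way, in this order (a step that is already met when the one before it is completed fails the run):
1. the block plug is fully home in the pour hole, its flange down on the deck, and let go (horizontal distance between plug and pour_hole below 0.005 m and z of plug in the frame of mould below 0.079 m and angle between plug's own z axis and vertical below 0.06 rad and not (contact force between the fingers and plug above 0.2 N)), for 0.3 s.
2. the tool's tip is at least 5 mm down in the groove, by the near end of the joint (-60 mm, within 14 mm, along the seam's y), the tool within 18 degrees of square to the sloping face (y of stylus in the frame of seam between -0.074 and -0.046 m and x of stylus in the frame of seam between -0.007 and 0.007 m and z of stylus in the frame of seam below -0.005 m and angle between the z axis of stylus and the z axis of seam, either way round below 0.32 rad), for 0.15 s.
3. the tool's tip is at least 5 mm down in the groove, a quarter of the way along the joint (-30 mm, within 14 mm, along the seam's y), the tool within 18 degrees of square to the sloping face (y of stylus in the frame of seam between -0.044 and -0.016 m and x of stylus in the frame of seam between -0.007 and 0.007 m and z of stylus in the frame of seam below -0.005 m and angle between the z axis of stylus and the z axis of seam, either way round below 0.32 rad), for 0.15 s.
4. the tool's tip is at least 5 mm down in the groove, half-way along the joint (+0 mm, within 14 mm, along the seam's y), the tool within 18 degrees of square to the sloping face (y of stylus in the frame of seam between -0.014 and 0.014 m and x of stylus in the frame of seam between -0.007 and 0.007 m and z of stylus in the frame of seam below -0.005 m and angle between the z axis of stylus and the z axis of seam, either way round below 0.32 rad), for 0.15 s.
5. the tool's tip is at least 5 mm down in the groove, three quarters of the way along the joint (+30 mm, within 14 mm, along the seam's y), the tool within 18 degrees of square to the sloping face (y of stylus in the frame of seam between 0.016 and 0.044 m and x of stylus in the frame of seam between -0.007 and 0.007 m and z of stylus in the frame of seam below -0.005 m and angle between the z axis of stylus and the z axis of seam, either way round below 0.32 rad), for 0.15 s.
6. the tool's tip is at least 5 mm down in the groove, by the far end of the joint (+60 mm, within 14 mm, along the seam's y), the tool within 18 degrees of square to the sloping face (y of stylus in the frame of seam between 0.046 and 0.074 m and x of stylus in the frame of seam between -0.007 and 0.007 m and z of stylus in the frame of seam below -0.005 m and angle between the z axis of stylus and the z axis of seam, either way round below 0.32 rad), for 0.15 s.
At the end, for the whole second after the job is handed in: Plug in the pour hole (within 5 mm of centre, 3 degrees of upright, flange within 4 mm of the deck); fettling tool in its stand (tip within 8 mm of the axis, 7 degrees of upright, handle within 5 mm of the top); both at rest (horizontal distance between plug and pour_hole below 0.005 m and z of plug in the frame of mould below 0.079 m and angle between plug's own z axis and vertical below 0.06 rad and horizontal distance between stylus and stand below 0.008 m and z of stylus in the frame of stand below 0.015 m and angle between stylus's own z axis and vertical below 0.12 rad and linear speed of each of stylus, plug below 0.02 m/s); the robot touches nothing.
It fails at once if the tip moves along in the groove faster than 0.12 m/s (z of stylus in the frame of seam between -0.015 and -0.004 m and x of stylus in the frame of seam between -0.008 and 0.008 m and y of stylus in the frame of seam between -0.075 and 0.075 m and linear speed of stylus above 0.12 m/s).
It fails at once if the tool is pressed on the mould harder than 40 N (contact force between stylus and mould above 40 N).
It fails at once if a bystander is moved by more than 40 mm (distance of any of glaze_jar, bowl, mug, round_bung, brush, spatula, slip_bottle from where it was at the start of the episode above 0.04 m).
It also fails if it takes over 72 s, if anything falls off the work surface, if the arm or the gripper's body presses on something with over 40 N, if the wrist force passes 120 N, or if a joint passes its speed limit or range.

## Working session

There is one attempt and no reset: what is moved stays moved. The work goes in short steps, Python scripts to look and compute and a tool call to move; the robot and the scene stay as the last step left them, time stands still between calls to the robot, and variables do not carry over. Pictures are saved under pics/ and viewed, at most 10 in all, crops included, and the job is handed in when it is done.

Besides the shell and the picture viewer there is one more tool, called as name(argument=value, ...) on one line, values as JSON. carry_out: Moves the arm, as the interface text tells. Its arguments: {"type":"object","properties":{"steps":{"type":"array","items":{"type":"array","items":{"type":"number"}}},"squeeze":{"type":"number"}},"required":["steps"]}

```bash
mkdir -p pics; cat > h.py <<'E'
import numpy as np, cv2, pickle
from bench import ctrl
from scipy.spatial.transform import Rotation as R
def snap(names):
    s=ctrl.get_state(); out={}
    for n in names:
        im=ctrl.get_image(n); out[n]=im
    return s,out
def proj(im,P):
    T=np.linalg.inv(im['cam_to_world']); P=np.atleast_2d(P)
    c=P@T[:3,:3].T+T[:3,3]; p=c@np.array(im['camera_matrix']).T
    return p[:,:2]/p[:,2:]
def ray_z(im,uv,z):
    uv=np.atleast_2d(uv); d=np.c_[uv,np.ones(len(uv))]@np.linalg.inv(im['camera_matrix']).T
    T=np.array(im['cam_to_world']); d=d@T[:3,:3].T; o=T[:3,3]
    return o+d*((z-o[2])/d[:,2:])
E
python3 - <<'E'
from h import *
s,o=snap(['top','side','wrist']); pickle.dump((s,o),open('i0.pkl','wb'))
for n in o: cv2.imwrite(f'pics/{n}0.png',o[n]['pixels'][:,:,::-1])
print({k:np.round(v,3) for k,v in s.items()})
for n in o: print(n,{k:np.round(v,3).tolist() for k,v in o[n].items() if k!='pixels'})
E
```

```text
{'time': np.float64(0.0), 'joint_positions': array([-1.158,  0.322, -0.07 ,  1.452,  0.023,  1.371, -0.057]), 'qd': array([-0.   ,  0.001, -0.001,  0.001,  0.001,  0.   , -0.001]), 'joint_torque': array([ 1.0000e-03, -4.9129e+01, -4.0300e-01, -3.1253e+01, -6.4000e-02,
        4.4000e-02,  0.0000e+00]), 'position': array([0.252, 0.598, 0.221]), 'tool_rot': array([-6.220e-01, -3.079e+00,  3.000e-03]), 'ft_force': array([ 0.059, -0.393, -0.21 ]), 'torque': array([-0.018, -0.007, -0.012]), 'grip_force': np.float64(0.0), 'grip_width': np.float64(0.999)}
top {'camera_matrix': [[426.649, 0.0, 317.42], [0.0, 426.649, 205.743], [0.0, 0.0, 1.0]], 'cam_to_world': [[-0.003, -0.989, 0.148, 0.327], [-1.0, 0.004, 0.003, -0.007], [-0.003, -0.148, -0.989, 1.57], [0.0, 0.0, 0.0, 1.0]]}
side {'camera_matrix': [[452.787, 0.0, 319.392], [0.0, 452.787, 205.737], [0.0, 0.0, 1.0]], 'cam_to_world': [[0.687, -0.499, 0.527, -0.167], [-0.726, -0.461, 0.51, -0.685], [-0.011, -0.733, -0.68, 1.005], [0.0, 0.0, 0.0, 1.0]]}
wrist {'camera_matrix': [[296.216, 0.0, 321.904], [0.0, 296.216, 201.462], [0.0, 0.0, 1.0]], 'T_tool_cam': [[-0.001, -0.956, -0.293, 0.08], [1.0, -0.001, -0.0, 0.0], [-0.0, -0.293, 0.956, -0.162], [0.0, 0.0, 0.0, 1.0]]}
```

View pics/top0.png

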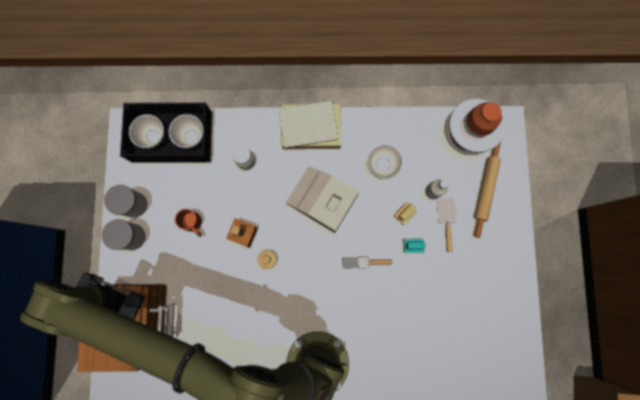

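View pics/side0.png

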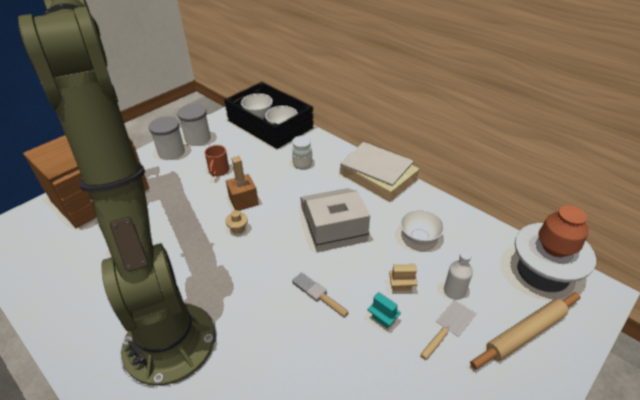

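The top view shows the mould centred at about (323,198), with its hole at (334,203). The wooden plug is at (405,213) and the turquoise decoy at (414,245). The stand with the tool is at (241,232) and the round bung at (267,259). In the side view the mould is at (336,217), the plug at (404,277) and the stand with the upright tool at (241,185).

```bash
python3 - <<'E'
from h import *
s,o=pickle.load(open('i0.pkl','rb'))
tiles=[('top',282,160),('top',385,193),('top',220,210),('side',296,182),('side',382,255),('side',222,150)]
sz=[(84,80),(42,40),(42,40),(84,80),(42,40),(42,63)]
t=[]
for (n,x,y),(w,h) in zip(tiles,sz):
    c=o[n]['pixels'][y:y+h,x:x+w,::-1]
    k=264/w
    c=cv2.resize(c,None,fx=k,fy=k,interpolation=cv2.INTER_CUBIC)[:298]
    b=np.zeros((298,264,3),np.uint8); b[:c.shape[0],:c.shape[1]]=c[:298,:264]; t.append(b)
cv2.imwrite('pics/comp.png',np.vstack([np.hstack(t[:3]),np.hstack(t[3:])]))
E
```

```text
(no output)
```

View pics/comp.png

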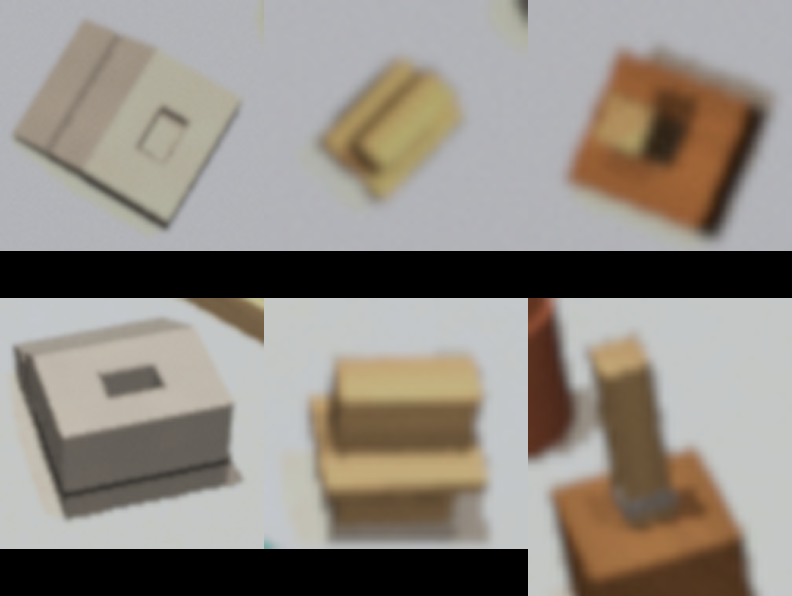

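The composite shows clear corners. In the top view the mould's fold edge runs (155,50)–(85,165) tile px, and the deck corners are at (240,102) and (167,228). The hole is at about (162,134), and the plug and the handle are well separated from the background.

```bash
cat > fit.py <<'E'
from h import *
from scipy.optimize import least_squares, minimize
def T2(p,L):
    c,s=np.cos(p[2]),np.sin(p[2]); L=np.array(L,float)
    return np.c_[p[0]+c*L[:,0]-s*L[:,1],p[1]+s*L[:,0]+c*L[:,1],L[:,2]]
def box(x,y,z0,z1): return [(a*x/2,b*y/2,z) for a in(-1,1) for b in(-1,1) for z in(z0,z1)]
E
python3 - <<'E'
from fit import *
s,o=pickle.load(open('i0.pkl','rb'))
tp=lambda q,k,x,y:(np.array(q,float)+.5)/k-.5+[x,y]
k=264/84;k2=264/42
mt=[((-.098,.08,.041),(85,20)),((-.098,-.08,.041),(14,136)),((0,.08,.11),(155,50)),((0,-.08,.11),(85,165)),((.11,.08,.11),(240,102)),((.11,-.08,.11),(167,228))]
ms=[((.11,-.08,.11),(65,140)),((.11,.08,.11),(232,107)),((0,-.08,.11),(33,57)),((.11,-.08,0),(67,220))]
L=[a for a,_ in mt]; U=tp([b for _,b in mt],k,282,160); Ls=[a for a,_ in ms]; Us=tp([b for _,b in ms],k,296,182)
f=lambda p:np.r_[proj(o['top'],T2(p,L))-U,proj(o['side'],T2(p,Ls))-Us].ravel()
p0=np.r_[ray_z(o['top'],(334,203),.11)[0,:2],-2]
r=least_squares(f,p0,loss='soft_l1'); print('mould',r.x,np.degrees(r.x[2]),f(r.x).reshape(-1,2).round(1).tolist())
h=T2(r.x,[(.055,0,.11)]); print('hole',h, 'px', proj(o['top'],h),'measured',ray_z(o['top'],tp((162,134),k,282,160),.11))
# plug silhouette
def sil(p,boxes,im):
    m=np.zeros((400,640),np.uint8)
    for b in boxes:
        q=proj(im,T2(p,b)); cv2.fillConvexPoly(m,cv2.convexHull((q*16).round().astype(np.int32)),255,cv2.LINE_AA,4)
    return m/255.
PB=[box(.03,.05,0,.035),box(.05,.07,.035,.045),box(.024,.06,.045,.085)]
W={'top':(385,193,42,36),'side':(382,250,42,46)}
mk={}
for n,(x,y,w,h) in W.items():
    c=o[n]['pixels'].astype(float); m=(c[...,0]-c[...,2])/45; mk[n]=np.clip(m,0,1)
def cost(p):
    return sum(((sil(p,PB,o[n])-mk[n])[y:y+h,x:x+w]**2).sum() for n,(x,y,w,h) in W.items())
c0=ray_z(o['top'],(405,213),.06)[0,:2]
best=min((minimize(cost,[*c0,a],method='Nelder-Mead',options=dict(initial_simplex=np.array([[*c0,a],[c0[0]+.01,c0[1],a],[c0[0],c0[1]+.01,a],[*c0,a+.2]]))) for a in np.arange(0,3.1,.4)),key=lambda r:r.fun)
print('plug',best.x,np.degrees(best.x[2]),best.fun)
# stand
st=tp([(94,48),(237,105),(182,235),(42,182)],k2,220,210)
P=ray_z(o['top'],st,.075)[:,:2]; print('stand corners',P.round(3).tolist(),'c',P.mean(0), 'edges',np.linalg.norm(P-np.roll(P,1,0),axis=1))
hd=tp([(80,95),(135,103),(122,158),(70,145)],k2,220,210); Q=ray_z(o['top'],hd,.175)[:,:2]
print('handle top',Q.round(3).tolist(),Q.mean(0),[np.degrees(np.arctan2(*d[::-1])).round() for d in np.roll(Q,-1,0)-Q])
for nm,uv,z in [('bung',(267,259),.03),('spat',(367,262),.01),('bowl',(384,162),.05),('bottle',(438,188),.1),('mug',(190,220),.08),('jar',(243,158),.1),('turq',(414,245),.05)]: print(nm,ray_z(o['top'],uv,z)[0].round(3))
E
```

```text
mould [ 0.58495332 -0.0116349  -2.12348413] -121.66667861866082 [[-0.3, -0.2], [-0.8, -0.5], [0.8, -0.3], [-0.9, 1.8], [0.9, -0.7], [0.3, -1.6], [-0.8, 0.0], [0.6, -0.2], [-0.0, 0.8], [-0.9, 0.9]]
hole [[ 0.5560796  -0.05844631  0.11      ]] px [[333.43643866 202.66486936]] measured [[ 0.55737825 -0.05765415  0.11      ]]
plug [ 0.52634123 -0.31881055  0.70608748] 40.45583257501158 84.2962552864283
stand corners [[0.511, 0.29], [0.478, 0.209], [0.406, 0.238], [0.436, 0.317]] c [0.4576892 0.2636957] edges [0.07991691 0.0872219  0.07817847 0.08417278]
handle top [[0.474, 0.277], [0.469, 0.248], [0.441, 0.254], [0.448, 0.281]] [0.45789174 0.26513043] [np.float64(-98.0), np.float64(168.0), np.float64(76.0), np.float64(-10.0)]
bung [0.365 0.179 0.03 ]
spat [ 0.354 -0.182  0.01 ]
bowl [ 0.715 -0.247  0.05 ]
bottle [ 0.608 -0.426  0.1  ]
mug [0.501 0.446 0.08 ]
jar [0.719 0.26  0.1  ]
turq [ 0.412 -0.345  0.05 ]
```

carry_out(steps=[[0,0,0,0,0,8,1],[0,0,0,5,-8,8,1],[0,0,0,10,-16,8,1],[0,0,0,15,-24,8,1],[0,0,0,20,-33,8,1],[0,0,0,20,-33,8,1],[0,0,0,20,-33,8,1],[0,0,0,20,-33,8,1],[0,0,0,20,-33,8,1],[0,0,0,20,-33,8,1],[0,0,0,20,-33,8,1],[0,0,0,20,-33,8,1]])

```text
time: 1.35
position: [0.4515, 0.2704, 0.3023]
tool_rot: [-0.619, -3.079, -0.0]
ft_force: [0.4, -0.7, -0.5]
grip_width: 1.0
grip_force: 0.0
```

```bash
cat >> h.py <<'E'
def wsnap(fn):
    s=ctrl.get_state(); im=ctrl.get_image('wrist')
    T=np.eye(4); T[:3,:3]=R.from_rotvec(s['tool_rot']).as_matrix(); T[:3,3]=s['position']
    im=dict(im); im['cam_to_world']=T@np.array(im['T_tool_cam'])
    pickle.dump((s,im),open(f'{fn}.pkl','wb')); cv2.imwrite(f'pics/{fn}.png',im['pixels'][:,:,::-1]); return s,im
def st():
    s=ctrl.get_state(); M=R.from_rotvec(s['tool_rot']).as_matrix()
    print('t %.2f'%s['time'],'pos',s['position'].round(4),'y ang %.2f'%np.degrees(np.arctan2(M[1,1],M[0,1])),'z',M[:,2].round(4),'F',s['ft_force'].round(1),'g %.3f %.1f'%(s['grip_width'],s['grip_force']),'q',s['joint_positions'].round(2)); return s,M
E
python3 -c "
from h import *
st(); wsnap('stand1')"
```

```text
t 1.35 pos [0.4515 0.2704 0.3023] y ang 67.28 z [-8.e-04  3.e-04 -1.e+00] F [ 0.4 -0.7 -0.5] g 1.000 0.0 q [-0.77  0.03  0.19  1.64 -0.01  1.48  0.59]
```

View pics/stand1.png

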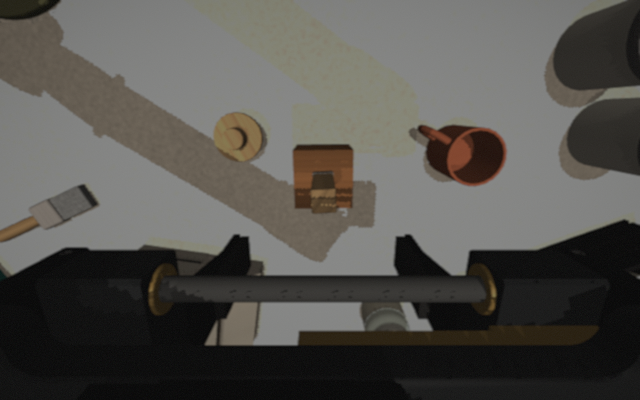

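The wrist view shows the stand at about (323,178) with the handle top around (323,208), nearly square to the gripper axes. The mug and the bung are well clear. I'll take a zoomed crop to get the corners.

```bash
python3 -c "
from h import *
s,im=pickle.load(open('stand1.pkl','rb'))
c=im['pixels'][138:222,284:364,::-1]
c=np.clip(c.astype(float)*1.7,0,255).astype(np.uint8)
cv2.imwrite('pics/c1.png',cv2.resize(c,None,fx=7,fy=7,interpolation=cv2.INTER_CUBIC))"
```

```text
(no output)
```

View pics/c1.png

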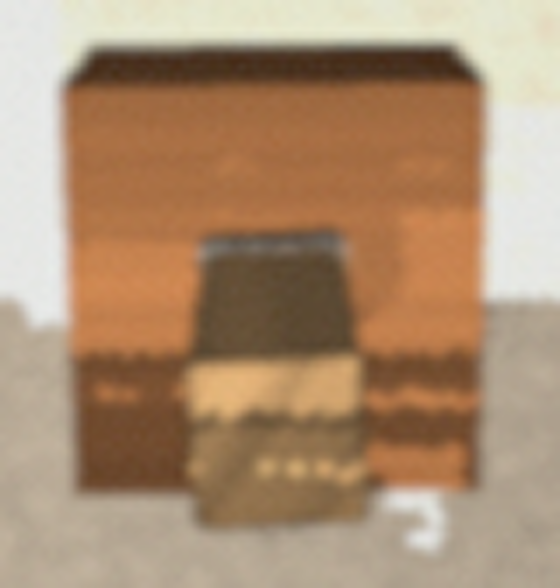

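The stand top corners are at crop px (65,85), (485,83), (475,490) and (80,490). The handle top corners are at (187,358), (363,354), (370,519) and (198,525), so the handle is turned only a few degrees from the stand.

```bash
python3 -c "
from fit import *
s,im=pickle.load(open('stand1.pkl','rb'))
f=lambda q:(np.array(q,float)+.5)/7-.5+[284,138]
a=f([(65,85),(485,83),(475,490),(80,490)]);b=f([(187,358),(363,354),(370,519),(198,525)])
def fit(U,h,z,c):
    L=[(-h,h,z),(h,h,z),(h,-h,z),(-h,-h,z)]
    best=min((least_squares(lambda p:(proj(im,T2(p,L))-U).ravel(),[*c,y],) for y in np.radians([0,90,180,270])),key=lambda r:r.cost)
    p=best.x; print(p.round(4),np.degrees(p[2])%90,best.cost)
fit(a,.04,.075,(.458,.265)); fit(b,.013,.175,(.458,.265))
"
```

```text
[0.4595 0.2687 1.1784] 67.51908110792613 1.0430313494748886
[0.4589 0.2691 1.2156] 69.64887464425972 0.5217064629846786
```

carry_out(steps=[[0,0,-4,1,-8,2,1],[0,0,-9,3,-18,2,1],[0,0,-14,4.5,-28,2,1],[0,0,-20,6,-38,1,1],[0,0,-27,7,-48,0,1],[0,0,-27,7.5,-56,-2,1],[0,0,-27,7.5,-59,-4,1],[0,0,-27,7.5,-59,-6,1],[0,0,-27,7.5,-59,-6,1],[0,0,-27,7.5,-59,-6,1],[0,0,-27,7.5,-59,-6,1],[0,0,-27,7.5,-59,-6,1]])

```text
time: 2.6
position: [0.5284, -0.3163, 0.243]
tool_rot: [1.318, 2.852, 0.001]
ft_force: [0.6, -0.7, 0.3]
grip_width: 0.999
grip_force: 0.0
```

```bash
python3 -c "
from h import *
st(); s,im=wsnap('plug1')
for z in (0,.085): print(proj(im,(.5263,-.3188,z)))"
```

```text
t 2.60 pos [ 0.5284 -0.3163  0.243 ] y ang 40.39 z [ 6.e-04  6.e-04 -1.e+00] F [ 0.6 -0.7  0.3] g 0.999 0.0 q [-0.12  0.29  0.76  1.54 -0.2   1.4   1.36]
[[319.20061321 171.58352325]]
[[318.60602213 186.56559834]]
```

View pics/plug1.png

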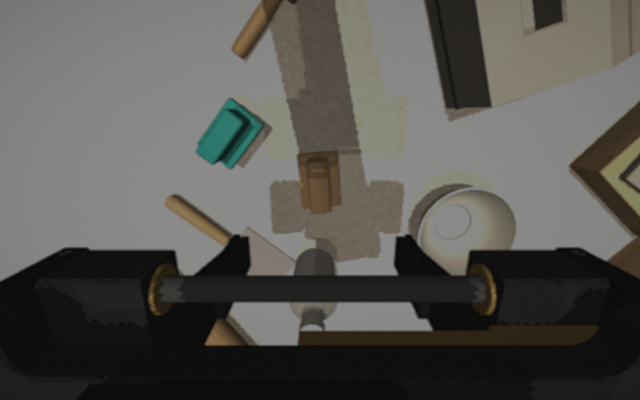

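The wrist view shows the plug at about (319,182), lined up with the gripper, with the turquoise decoy at (231,133). The bowl at (466,230) and the bottle at (315,290) are clear of the fingers. I'll refine the plug pose by silhouette.

```bash
cat >> fit.py <<'E'
def sil(p,boxes,im):
    m=np.zeros((400,640),np.uint8)
    for b in boxes:
        q=proj(im,T2(p,b)); cv2.fillConvexPoly(m,cv2.convexHull((q*16).round().astype(np.int32)),255,cv2.LINE_AA,4)
    return m/255.
PB=[box(.03,.05,0,.035),box(.05,.07,.035,.045),box(.024,.06,.045,.085)]
E
python3 -c "
from fit import *
s,im=pickle.load(open('plug1.pkl','rb'))
c=im['pixels'].astype(float); m=(c[...,0]-c[...,2])/(c.sum(2)+1); x,y,w,h=286,138,68,84
print(np.percentile(m[y:y+h,x:x+w],[5,50,60,70,80,90,95]).round(3))
m=np.clip((m-.06)/.08,0,1)[y:y+h,x:x+w]; m0=cv2.medianBlur((m*255).astype(np.uint8),3)/255.
cost=lambda p:((sil(p,PB,im)[y:y+h,x:x+w]-m0)**2).sum()
best=min((minimize(cost,[0,0,0],method='Nelder-Mead',options=dict(initial_simplex=np.array([a,[a[0]+.006,a[1],a[2]],[a[0],a[1]+.006,a[2]],[a[0],a[1],a[2]+.1]]))) for a in [(.5263,-.3188,.706),(.522,-.316,.65),(.53,-.321,.76)]),key=lambda r:r.fun)
p=best.x;print(p,np.degrees(p[2]),best.fun,m0.sum(),sil(p,PB,im).sum())
"
```

```text
[0.024 0.07  0.108 0.192 0.197 0.201 0.204]
[ 0.52810091 -0.32021799  0.771865  ] 44.224606836699586 132.42949634755863 2564.1725490196077 2535.380392156863
```

```bash
python3 -c "
from fit import *
s,im=pickle.load(open('plug1.pkl','rb'))
c=im['pixels'].astype(float); m=(c[...,0]-c[...,2])/(c.sum(2)+1); x,y,w,h=286,138,68,84
m=np.clip((m-.11)/.05,0,1)[y:y+h,x:x+w]; m0=cv2.medianBlur((m*255).astype(np.uint8),3)/255.
cost=lambda p:((sil(p,PB,im)[y:y+h,x:x+w]-m0)**2).sum()
for a in [(.5263,-.3188,.706),(.522,-.316,.65),(.53,-.321,.76)]:
  b=minimize(cost,[0,0,0],method='Nelder-Mead',options=dict(initial_simplex=np.array([a,[a[0]+.006,a[1],a[2]],[a[0],a[1]+.006,a[2]],[a[0],a[1],a[2]+.1]])))
  p=b.x;print(p.round(4),np.degrees(p[2]).round(1),b.fun)
"
```

```text
[ 0.5287 -0.3208  0.7726] 44.3 258.9601076509035
[ 0.5279 -0.3209  0.8083] 46.3 254.0383852364475
[ 0.5285 -0.3207  0.801 ] 45.9 253.84733564013843
```

carry_out(steps=[[0,0,1.5,0,-0.4,-4,1],[0,0,3.5,0,-0.4,-8,1],[0,0,3.5,0,-0.4,-12,1],[0,0,3.5,0,-0.4,-15,1],[0,0,3.5,0,-0.4,-17.5,1],[0,0,3.5,0,-0.4,-19,1],[0,0,3.5,0,-0.4,-19.1,1],[0,0,3.5,0,-0.4,-19.1,0.15],[0,0,3.5,0,-0.4,-19.1,0.15],[0,0,3.5,0,-0.4,-19.1,0.15],[0,0,3.5,0,-0.4,-19.1,0.15],[0,0,3.5,0,-0.4,-19.1,0.15]], squeeze=20)

```text
time: 3.85
position: [0.5273, -0.3208, 0.0533]
tool_rot: [1.236, 2.887, 0.0]
ft_force: [0.1, -1.1, 0.2]
grip_width: 0.629
grip_force: 0.0
```

carry_out(steps=[[0,0,0,0,0,0,0.15],[0,0,0,0,0,0,0.15],[0,0,0,0,0,0,0.15],[0,0,0,0,0,0,0.15],[0,0,0,0,0,0,0.15],[0,0,0,0,0,0,0.15]], squeeze=20)

```text
time: 4.45
position: [0.527, -0.3206, 0.0526]
tool_rot: [-1.236, -2.888, -0.0]
ft_force: [1.5, -0.4, -1.3]
grip_width: 0.272
grip_force: 19.8
```

carry_out(steps=[[0,0,0,0,0,2,0.15],[0,0,0,0,0,6,0.15],[0,0,0,0,0,11,0.15],[0,0,3,0,0,16,0.15],[0,0,8,2,4,20.5,0.15],[0,0,14.6,4.5,8,20.5,0.15],[0,0,14.6,7,12,20.5,0.15],[0,0,14.6,9,16,20.5,0.15],[0,0,14.6,11.5,20,20.5,0.15],[0,0,14.6,11.5,21,20.5,0.15],[0,0,14.6,11.5,21,20.5,0.15],[0,0,14.6,11.5,21,20.5,0.15]])

```text
time: 5.65
position: [0.6411, -0.1125, 0.2574]
tool_rot: [-0.862, -3.021, 0.003]
ft_force: [0.1, -1.1, -0.3]
grip_width: 0.275
grip_force: 19.8
```

```bash
python3 -c "
from h import *
st(); s,im=wsnap('mould1')
print(proj(im,[(.556,-.058,.11)]))
c=np.clip(im['pixels'][60:400,120:520,::-1].astype(float)*1.5,0,255).astype(np.uint8)
cv2.imwrite('pics/c2.png',cv2.resize(c,None,fx=1.75,fy=1.75,interpolation=cv2.INTER_CUBIC))"
```

```text
t 5.65 pos [ 0.6411 -0.1125  0.2574] y ang 58.15 z [-9.0e-04 -1.5e-03 -1.0e+00] F [ 0.1 -1.1 -0.3] g 0.275 19.8 q [-0.33  0.34  0.61  1.42 -0.19  1.44  1.29]
[[323.36670387  88.17799777]]
```

View pics/c2.png

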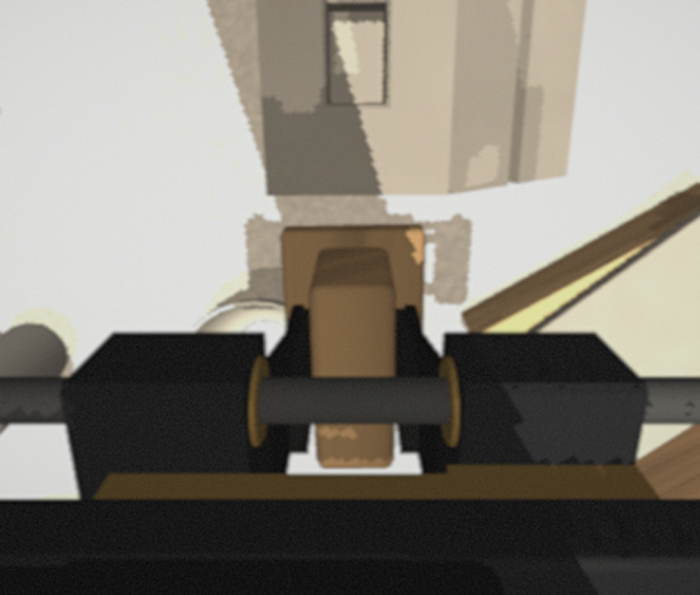

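The crop shows the hole outline at (326,3)–(388,104). The deck corners are at (267,194) and (448,193), and the groove is on the right. The plug is held straight, with the lower edge of its flange running from (283,228) to (424,228).

```bash
python3 -c "
from fit import *
s,im=pickle.load(open('mould1.pkl','rb'))
f=lambda q:(np.array(q,float)+.5)/1.75-.5+[120,60]
M=R.from_rotvec(s['tool_rot']).as_matrix(); pos=s['position']
L=[(0,.08,.11),(.11,.08,.11),(-.098,.08,.041)]; U=f([(448,193),(267,194),(567,177)])
hl=.019,.029
H=[(.055+hl[0],-hl[1],.11),(.055-hl[0],-hl[1],.11),(.055-hl[0],hl[1],.11),(.055+hl[0],hl[1],.11)]; UH=f([(325,2),(388,2),(389,105),(325,105)])
g=lambda p:(proj(im,T2(p,L+H))-np.r_[U,UH]).ravel()
r=least_squares(g,[.585,-.0116,-2.12],loss='soft_l1'); p=r.x; print('mould',p.round(4),np.degrees(p[2]),g(p).reshape(-1,2).round(1).tolist())
hc=T2(p,[(.055,0,.11)])[0]; print('hole',hc)
# plug in hand: unknown x offset e, y offset, z flange-bottom height d in tool coords
P=lambda q:(proj(im,(M@np.array([(q[0]+.035,q[1]-.025,q[2]),(q[0]+.035,q[1]+.025,q[2])]).T).T+pos)-f([(283,228),(424,228)])).ravel()
q=least_squares(P,[0,0,.0176]).x; print('plug offs tool',q)
q2=least_squares(lambda a:P([a[0],a[1],.0176]),[0,0]).x; print(q2)
for qq in (q,[*q2,.0176]): 
  pc=M@np.array(qq)+pos; print('plug c',pc,'need shift',hc-pc)
"
```

```text
mould [ 0.5871 -0.0118 -2.1263] -121.82927712496316 [[0.2, 0.9], [-0.3, 0.4], [-0.6, -0.5], [-1.4, -3.0], [2.6, -3.0], [0.8, 1.3], [-0.3, 1.3]]
hole [ 0.55811872 -0.05849972  0.11      ]
plug offs tool [-2.09916224e-03  9.12490045e-05  1.59734436e-02]
[-2.51967349e-03  9.04467298e-05]
plug c [ 0.64294413 -0.11359589  0.24143013] need shift [-0.08482541  0.05509617 -0.13143013]
plug c [ 0.6432994  -0.11382087  0.23980357] need shift [-0.08518068  0.05532115 -0.12980357]
```

```bash
python3 -c "
from fit import *
s,im=pickle.load(open('mould1.pkl','rb'))
g=cv2.cvtColor(im['pixels'],cv2.COLOR_RGB2GRAY).astype(int)
print('col 335 rows 50-76',g[50:76,335]); print('col 320',g[50:76,320]);print('rows 105-128 c335',g[105:128,335]);print('c312',g[105:128,312])
print('row 100 cols 296-350',g[100,296:350]); print('row75',g[75,296:350])
for h in ((.017,.027),(.019,.029)):
  for m in ((.5871,-.0118,-2.1263),): print(proj(im,T2(m,[(.055+a*h[0],b*h[1],.11) for a,b in((1,-1),(-1,-1),(-1,1),(1,1))])).round(1).tolist())
"
```

```text
col 335 rows 50-76 [123 122 122 122 122 122 123 122 114 102  89  66  44  37  37  42  55  65
  71  69  71  83 105 120 126 127]
col 320 [124 124 124 124 123 125 125 122 114 100  91  73  49  38  37  40  55  68
  71  69  71  82 107 130 135 132]
rows 105-128 c335 [127 126 127 127 127 127 126 127 128 127 127 128 123 104  93 105 115 122
 126 126 126 126 126]
c312 [68 70 70 70 69 70 70 70 70 71 69 71 70 66 61 62 69 70 70 70 69 70 70]
row 100 cols 296-350 [ 88  89  89  90  89  89  89  88  83  76  63  55  60  69  76  84  88  89
  87  86  95 116 133 141 141 141 142 141 138 132 128 125 126 127 126 125
 126 126 125 126 128 122 106  78  73  90 105 118 124 125 125 124 125 125]
row75 [ 88  88  89  88  88  88  88  85  78  71  58  52  64  85 108 129 139 142
 142 141 141 141 141 138 132 128 126 125 126 126 125 126 126 125 126 126
 127 126 125 127 127 127 120  96  71  78  94 111 122 125 125 124 124 124]
[[306.2, 60.2], [341.9, 60.2], [340.9, 119.0], [307.1, 119.0]]
[[304.1, 57.9], [344.0, 57.9], [342.9, 121.1], [305.2, 121.1]]
```

carry_out(steps=[[0,0,0,-3,2,-1,0.15],[0,0,0,-6,4,-3,0.15],[0,0,0,-8.5,5.5,-5,0.15],[0,0,0,-8.5,5.5,-7,0.15],[0,0,0,-8.5,5.5,-7.5,0.15],[0,0,0,-8.5,5.5,-8,0.15],[0,0,0,-8.5,5.5,-8,0.15],[0,0,0,-8.5,5.5,-8,0.15],[0,0,0,-8.5,5.5,-8,0.15]])

```text
time: 6.6
position: [0.5577, -0.0562, 0.1784]
tool_rot: [0.86, 3.02, 0.0]
ft_force: [0.0, 0.1, -0.7]
grip_width: 0.273
grip_force: 20.0
```

```bash
python3 -c "
from h import *
st()"
```

```text
t 6.60 pos [ 0.5577 -0.0562  0.1784] y ang 58.20 z [ 1.4e-03 -3.0e-04 -1.0e+00] F [ 0.   0.1 -0.7] g 0.273 20.0 q [-0.47  0.17  0.58  1.76 -0.1   1.24  1.15]
```

carry_out(steps=[[0,0,0,-0.15,-0.1,0,0.15],[0,0,0,-0.15,-0.1,-0.5,0.15],[0,0,0,-0.15,-0.1,-1,0.15],[0,0,0,-0.15,-0.1,-1.4,0.15],[0,0,0,-0.15,-0.1,-1.7,0.15],[0,0,0,-0.15,-0.1,-2.0,0.15],[0,0,0,-0.15,-0.1,-2.2,0.15],[0,0,0,-0.15,-0.1,-2.4,0.15],[0,0,0,-0.15,-0.1,-2.4,0.15]])

```text
time: 7.5
position: [0.5554, -0.0567, 0.1534]
tool_rot: [-0.859, -3.022, 0.0]
ft_force: [0.2, 0.5, -0.0]
grip_width: 0.276
grip_force: 20.0
```

carry_out(steps=[[0,0,0,0,0,-0.5,0.15],[0,0,0,0,0,-1.0,0.15],[0,0,0,0,0,-1.5,0.15],[0,0,0,0,0,-1.9,0.15],[0,0,0,0,0,-2.2,0.15],[0,0,0,0,0,-2.4,0.15],[0,0,0,0,0,-2.5,0.15],[0,0,0,0,0,-2.6,0.15],[0,0,0,0,0,-2.7,0.15],[0,0,0,0,0,-2.7,0.15]])

```text
time: 8.5
position: [0.5559, -0.0569, 0.1276]
tool_rot: [0.859, 3.021, 0.001]
ft_force: [-0.2, -1.4, 4.4]
grip_width: 0.272
grip_force: 20.0
```

carry_out(steps=[[0,0,0,0,0,-0.2,0.15],[0,0,0,0,0,-0.2,0.15],[0,0,0,0,0,-0.1,0.7],[0,0,0,0,0,0,0.7],[0,0,0,0,0,0,0.7],[0,0,0,0,0,0,0.7],[0,0,0,0,0,1,0.7],[0,0,0,0,0,3,0.7],[0,0,0,0,0,6,0.7],[0,0,0,0,0,10,0.7],[0,0,0,0,0,14,0.7],[0,0,0,0,0,14,0.7]])

```text
time: 9.7
position: [0.5585, -0.0573, 0.2733]
tool_rot: [0.857, 3.012, 0.006]
ft_force: [0.7, 0.2, 0.3]
grip_width: 0.701
grip_force: 0.0
```

```bash
python3 -c "
from fit import *
st(); s,im=wsnap('plug2'); sd=ctrl.get_image('side'); pickle.dump(sd,open('side2.pkl','wb'))
c=sd['pixels']
a=cv2.resize(c[160:260,280:390,::-1],None,fx=3.6,fy=3.6,interpolation=cv2.INTER_CUBIC)
b=np.clip(im['pixels'][60:260,180:460,::-1].astype(float)*1.5,0,255).astype(np.uint8); b=cv2.resize(b,(400,286))
v=np.zeros((360,800,3),np.uint8); v[:360,:396]=a[:360]; v[:286,400:]=b; cv2.imwrite('pics/c3.png',v)
print(proj(im,T2((.5871,-.0118,-2.1263),[(.055+a*.025,b*.035,.12) for a,b in((1,-1),(-1,-1),(-1,1),(1,1))])).round(1).tolist())
"
```

```text
t 9.70 pos [ 0.5585 -0.0573  0.2733] y ang 58.23 z [ 1.070e-02  8.000e-04 -9.999e-01] F [0.7 0.2 0.3] g 0.701 0.0 q [-0.49  0.11  0.59  1.63 -0.06  1.42  1.13]
[[296.0, 154.2], [343.2, 154.1], [341.8, 216.1], [297.6, 216.2]]
```

View pics/c3.png

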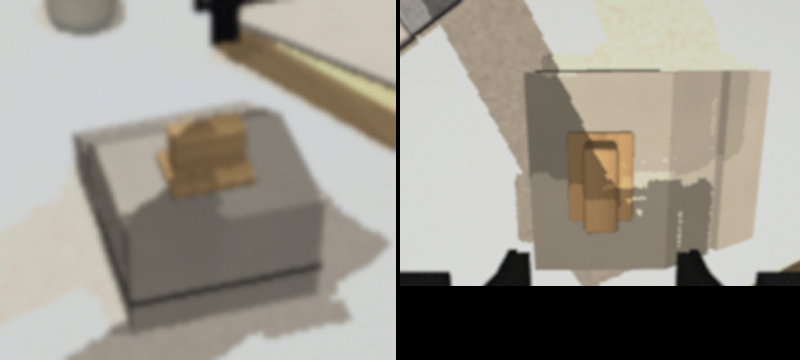

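The plug is seated. In the right tile its flange spans (568,131)–(634,221), against a predicted (566,134)–(633,223), and the side view shows it flat on the deck.

carry_out(steps=[[0,0,3,-1,4,0,0.7],[0,0,7,-2.5,9,0,0.7],[0,0,11.4,-4,14,0,0.7],[0,0,11.4,-5.5,19,0,0.7],[0,0,11.4,-7,24,0,0.7],[0,0,11.4,-8.5,29,0,0.7],[0,0,11.4,-10,32.6,0,0.7],[0,0,11.4,-10,32.6,0,0.7],[0,0,11.4,-10,32.6,0,0.7],[0,0,11.4,-10,32.6,0,0.7]])

```text
time: 10.8
position: [0.4557, 0.2678, 0.2657]
tool_rot: [-0.558, -3.091, 0.003]
ft_force: [-0.1, -0.7, 0.2]
grip_width: 0.698
grip_force: 0.0
```

```bash
python3 -c "
from fit import *
st()
s,im=pickle.load(open('plug2.pkl','rb')); g=cv2.cvtColor(im['pixels'],cv2.COLOR_RGB2GRAY).astype(int)
m=(.5871,-.0118,-2.1263); d=np.array([np.cos(np.radians(35)),0,np.sin(np.radians(35))])
for y in (.05,.02,-.02,-.05):
  q=[np.array((-.049,y,.0757))+d*k for k in(-.0055,0,.0055)]; u=proj(im,T2(m,q)); print(u.round(1).tolist(), g[int(round(u[1,1])),int(u[1,0])-9:int(u[1,0])+11])
"
```

```text
t 10.80 pos [0.4557 0.2678 0.2657] y ang 69.55 z [-0.0011 -0.0017 -1.    ] F [-0.1 -0.7  0.2] g 0.698 0.0 q [-0.84  0.04  0.27  1.69 -0.01  1.41  0.64]
[[403.2, 214.1], [400.4, 215.0], [397.5, 215.8]] [ 76  77  76  77  80  86  98 100  99  99  98 104 112 119 119 121 121 120
 120 120]
[[405.1, 191.9], [402.3, 192.6], [399.3, 193.3]] [ 77  77  76  78  84  96 102 100 100  97 100 104 113 119 120 120 121 120
 120 120]
[[407.9, 160.6], [404.9, 161.0], [401.9, 161.5]] [109 109 108 109 108 107 101  94  89  87  89  91  98 106 109 110 110 110
 110 110]
[[410.1, 135.7], [407.1, 135.9], [404.0, 136.2]] [114 118 116 111 106 100  92  89  87  88  91  95 105 108 109 108 108 108
 107 108]
```

carry_out(steps=[[0,0,0,0.3,0.1,-2,0.7],[0,0,0,0.3,0.1,-5,0.7],[0,0,0,0.3,0.1,-8,0.7],[0,0,0,0.3,0.1,-11,0.7],[0,0,0,0.3,0.1,-13,0.7],[0,0,0,0.3,0.1,-13.5,0.7],[0,0,0,0.3,0.1,-13.5,0.7],[0,0,0,0.3,0.1,-13.5,0.15],[0,0,0,0.3,0.1,-13.5,0.15],[0,0,0,0.3,0.1,-13.5,0.15],[0,0,0,0.3,0.1,-13.5,0.15],[0,0,0,0.3,0.1,-13.5,0.15]], squeeze=30)

```text
time: 12.0
position: [0.4586, 0.2705, 0.132]
tool_rot: [0.555, 3.092, 0.001]
ft_force: [-0.4, -1.0, 1.0]
grip_width: 0.33
grip_force: 0.3
```

carry_out(steps=[[0,0,0,0,0,0,0.15],[0,0,0,0,0,0,0.15],[0,0,0,0,0,0,0.15],[0,0,0,0,0,0,0.15]], squeeze=30)

```text
time: 12.4
position: [0.4585, 0.2704, 0.1318]
tool_rot: [0.555, 3.092, 0.0]
ft_force: [-0.0, -0.4, 2.1]
grip_width: 0.3
grip_force: 30.0
```

```bash
python3 -c "
from h import *
st()"
```

```text
t 12.40 pos [0.4585 0.2704 0.1318] y ang 69.65 z [ 2.e-04  2.e-04 -1.e+00] F [-0.  -0.4  2.1] g 0.300 30.0 q [-0.83  0.14  0.27  1.87 -0.04  1.14  0.67]
```

```bash
cat > seam.py <<'E'
from fit import *
MP=(.5871,-.0118,-2.1263); th=np.radians(35)
Rm=R.from_euler('z',MP[2]).as_matrix()
Rs=Rm@np.array([[np.cos(th),0,-np.sin(th)],[0,1,0],[np.sin(th),0,np.cos(th)]])
S=T2(MP,[(-.049,0,.11-.049*np.tan(th))])[0]+Rs[:,0]*.0008
TIP=np.array([-.001,0,.1218])
def tipseam(s): return Rs.T@(R.from_rotvec(s['tool_rot']).as_matrix()@TIP+s['position']-S)
def go(tipc,s,Rt=None):
    M=R.from_rotvec(s['tool_rot']).as_matrix()
    if Rt is None:
        a=np.cross(M[:,2],-Rs[:,2]); a*=np.arcsin(np.linalg.norm(a))/np.linalg.norm(a); Rt=R.from_rotvec(a).as_matrix()@M; print('turn',np.degrees(a).round(1))
    print('shift cm',((S+Rs@np.array(tipc)-Rt@TIP-s['position'])*100).round(2))
E
python3 -c "
from seam import *
s,M=st(); print(S,Rs.round(3)); go((0,-.062,.06),s); go((0,-.062,-.008),s)"
```

```text
t 12.40 pos [0.4585 0.2704 0.1318] y ang 69.65 z [ 2.e-04  2.e-04 -1.e+00] F [-0.  -0.4  2.1] g 0.300 30.0 q [-0.83  0.14  0.27  1.87 -0.04  1.14  0.67]
[0.6125956  0.02927533 0.07614869] [[-0.432  0.85   0.302]
 [-0.696 -0.527  0.487]
 [ 0.574  0.     0.819]]
turn [-29.7  18.5  -0. ]
shift cm [ 15.55 -11.95   9.34]
turn [-29.7  18.5  -0. ]
shift cm [ 13.49 -15.26   3.77]
```

carry_out(steps=[[0,0,0,0,0,1.5,0.15],[0,0,0,0,0,4,0.15],[0,0,0,0,0,7,0.15],[0,0,0,0,0,10,0.15],[0,0,0,0,0,12,0.15],[0,0,0,0,0,13,0.15],[0,0,0,0,0,13,0.15]])

```text
time: 13.1
position: [0.4589, 0.2707, 0.2625]
tool_rot: [0.555, 3.091, 0.002]
ft_force: [0.4, -0.4, -1.3]
grip_width: 0.292
grip_force: 30.0
```

carry_out(steps=[[-4,2.5,0,2,-1.5,0,0.15],[-9,5.5,0,5,-3.5,0,0.15],[-15,9,0,8,-6,0,0.15],[-21,13,0,11,-8.5,-0.5,0.15],[-26,16,0,13.5,-10.5,-1.5,0.15],[-29.7,18.5,0,15.5,-12,-3,0.15],[-29.7,18.5,0,15.5,-12,-3.7,0.15],[-29.7,18.5,0,15.5,-12,-3.7,0.15],[-29.7,18.5,0,15.5,-12,-3.7,0.15],[-29.7,18.5,0,15.5,-12,-3.7,0.15]])

```text
time: 14.1
position: [0.6133, 0.151, 0.2271]
tool_rot: [-0.495, -2.761, 0.816]
ft_force: [-0.7, 0.2, -1.4]
grip_width: 0.298
grip_force: 30.0
```

```bash
python3 -c "
from seam import *
s,M=st(); print('tip in seam mm',tipseam(s)*1000,'ang',np.degrees(np.arccos(-M[:,2]@Rs[:,2])))
go((0,-.062,.012),s); sd=ctrl.get_image('side'); tp=ctrl.get_image('top'); s,w=wsnap('w3'); pickle.dump((s,sd,tp),open('pre.pkl','wb'))
tip=S+Rs@tipseam(s)
for n,im in(('side',sd),('top',tp),('w',w)): print(n,proj(im,[tip,S+Rs@[0,-.08,0],S]).round(1).tolist())
u=proj(sd,[tip])[0].astype(int); v=proj(tp,[tip])[0].astype(int); ww=proj(w,[tip])[0].astype(int)
cr=lambda im,c,a,b,k:cv2.resize(np.clip(im['pixels'][c[1]-b:c[1]+b,c[0]-a:c[0]+a,::-1].astype(float)*1.4,0,255).astype(np.uint8),None,fx=k,fy=k,interpolation=cv2.INTER_CUBIC)
o=np.zeros((400,800,3),np.uint8)
for i,(im,c,a,b,k) in enumerate(((tp,v,33,50,4),(sd,u,33,50,4),(w,ww,66,100,2))):
  t=cr(im,c,a,b,k); o[:t.shape[0],i*266:i*266+t.shape[1]]=t[:400]
print(u,v,ww); cv2.imwrite('pics/c4.png',o)"
```

```text
t 14.10 pos [0.6133 0.151  0.2271] y ang 72.08 z [-0.3001 -0.4846 -0.8216] F [-0.7  0.2 -1.4] g 0.298 30.0 q [-0.67  0.69  0.38  1.09  0.14  1.88  0.91]
tip in seam mm [  0.81876003 -62.57611832  61.36297305] ang 0.24936425595599518
turn [-0.2  0.2 -0. ]
shift cm [-1.38 -2.35 -4.12]
side [[305.7, 177.5], [303.3, 198.2], [328.4, 193.6]]
top [[289.9, 195.8], [296.4, 207.5], [308.4, 188.6]]
w [[321.7, 195.9], [325.2, 167.6], [312.3, 229.4]]
[305 177] [289 195] [321 195]
```

View pics/c4.png

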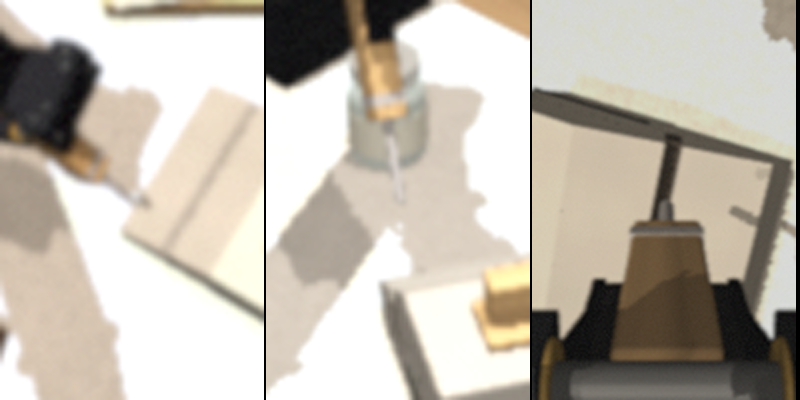

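In the right tile (wrist view) the rod tip is at about (665,205), just above the near end of the groove at (672,140). Both match the predictions to about 1–2 px. The top and side views show the tool leaning square to the slope.

carry_out(steps=[[0,0,0,-0.4,-0.7,-1.2,0.15],[0,0,0,-0.8,-1.4,-2.4,0.15],[0,0,0,-1.1,-1.9,-3.3,0.15],[0,0,0,-1.3,-2.2,-3.9,0.15],[0,0,0,-1.4,-2.3,-4.1,0.15],[0,0,0,-1.4,-2.3,-4.1,0.15],[0,0,0,-1.4,-2.3,-4.1,0.15]])

```text
time: 14.95
position: [0.5998, 0.1278, 0.1841]
tool_rot: [-0.494, -2.758, 0.819]
ft_force: [0.0, 0.1, -0.8]
grip_width: 0.297
grip_force: 30.0
```

```bash
python3 -c "
from seam import *
s,M=st(); print('tip in seam mm',tipseam(s)*1000,'ang',np.degrees(np.arccos(-M[:,2]@Rs[:,2])))
go((0,-.062,-.009),s); s,w=wsnap('w4'); g=cv2.cvtColor(w['pixels'],cv2.COLOR_RGB2GRAY).astype(int)
print('tip',proj(w,[S+Rs@tipseam(s)]))
for y in(-.078,-.075,-.072):
  u=proj(w,[S+Rs@np.array([k,y,0]) for k in(-.0055,0,.0055)]); r=int(round(u[1,1])); c=int(u[1,0]); print(u.round(1).tolist(),r,c-16,g[r,c-16:c+18])
"
```

```text
t 14.95 pos [0.5998 0.1278 0.1841] y ang 72.11 z [-0.3022 -0.4864 -0.8198] F [ 0.   0.1 -0.8] g 0.297 30.0 q [-0.67  0.66  0.38  1.21  0.15  1.78  0.9 ]
tip in seam mm [ -1.44773983 -61.91982255  10.76465279] ang 0.06685566557956289
turn [-0.1  0.   0. ]
shift cm [-0.66 -1.05 -1.54]
tip [[321.7268219  195.86227086]]
[[328.8, 178.8], [323.5, 177.7], [318.2, 176.7]] 178 307 [139 140 139 140 141 140 140 140 141 141 133 108  66  39  31  32  32  32
  35  42  54  83 115 134 138 135 133 131 129 124 117 109 102  96]
[[328.2, 181.6], [322.9, 180.6], [317.6, 179.5]] 181 306 [139 140 141 140 139 140 139 140 140 141 138 120  85  49  31  30  33  34
  41  46  48  67 100 127 138 141 140 140 140 139 139 139 139 139]
[[327.6, 184.4], [322.3, 183.4], [317.0, 182.4]] 183 306 [141 141 141 141 140 140 140 140 142 142 134 107  68  36  30  30  33  34
  39  44  57  81 113 133 141 140 140 139 140 139 138 139 139 139]
```

carry_out(steps=[[0,0,0,-0.06,-0.1,0.08,0.15],[0,0,0,-0.06,-0.1,0.08,0.15],[0,0,0,-0.15,-0.24,-0.16,0.15],[0,0,0,-0.24,-0.39,-0.41,0.15],[0,0,0,-0.33,-0.53,-0.65,0.15],[0,0,0,-0.42,-0.68,-0.89,0.15],[0,0,0,-0.48,-0.77,-1.05,0.15],[0,0,0,-0.48,-0.77,-1.05,0.15]])

```text
time: 15.8
position: [0.5944, 0.1194, 0.1729]
tool_rot: [-0.495, -2.756, 0.82]
ft_force: [0.0, -0.4, -1.1]
grip_width: 0.303
grip_force: 30.0
```

```bash
python3 -c "
from seam import *
s,M=st(); print('tip in seam mm',tipseam(s)*1000,'F seam',Rs.T@s['ft_force'])
go((0,-.062,-.009),s,M)
"
```

```text
t 15.80 pos [0.5944 0.1194 0.1729] y ang 72.12 z [-0.3037 -0.4868 -0.819 ] F [ 0.  -0.4 -1.1] g 0.303 30.0 q [-0.67  0.66  0.38  1.25  0.15  1.75  0.9 ]
tip in seam mm [  0.40815766 -62.15767096  -4.13189528] F seam [-0.37079444  0.19478447 -1.07612971]
shift cm [-0.12 -0.22 -0.42]
```

carry_out(steps=[[0,0,0,-0.05,-0.08,-0.14,0.15],[0,0,0,-0.09,-0.15,-0.28,0.15],[0,0,0,-0.13,-0.22,-0.42,0.15],[0,0,0,-0.13,-0.22,-0.42,0.15]])

```text
time: 16.2
position: [0.5932, 0.1173, 0.1687]
tool_rot: [-0.495, -2.756, 0.82]
ft_force: [-0.3, 0.3, -0.4]
grip_width: 0.296
grip_force: 30.0
```

```bash
python3 -c "
from seam import *
s,M=st(); print('tip in seam mm',tipseam(s)*1000,'F seam',Rs.T@s['ft_force'])
go((0,-.03,-.009),s,M)
"
```

```text
t 16.20 pos [0.5932 0.1173 0.1687] y ang 72.12 z [-0.3034 -0.4868 -0.8191] F [-0.3  0.3 -0.4] g 0.296 30.0 q [-0.67  0.65  0.38  1.26  0.15  1.74  0.9 ]
tip in seam mm [-1.68234054e-02 -6.20497190e+01 -8.89577296e+00] F seam [-0.33429098 -0.41839865 -0.29633245]
shift cm [ 2.72 -1.7  -0.01]
```

carry_out(steps=[[0,0,0,0.34,-0.21,0,0.15],[0,0,0,0.68,-0.42,0,0.15],[0,0,0,1.02,-0.63,0,0.15],[0,0,0,1.36,-0.84,0,0.15],[0,0,0,1.7,-1.05,0,0.15],[0,0,0,2.04,-1.26,0,0.15],[0,0,0,2.38,-1.47,0,0.15],[0,0,0,2.72,-1.69,0,0.15]])

```text
time: 17.0
position: [0.6208, 0.1004, 0.1689]
tool_rot: [-0.495, -2.757, 0.82]
ft_force: [-0.4, 0.3, -2.7]
grip_width: 0.299
grip_force: 30.0
```

```bash
python3 -c "
from seam import *
s,M=st(); print('tip in seam mm',tipseam(s)*1000,'F seam',Rs.T@s['ft_force'])
go((0,0.014,-.009),s,M)
"
```

```text
t 17.00 pos [0.6208 0.1004 0.1689] y ang 72.12 z [-0.3032 -0.4867 -0.8193] F [-0.4  0.3 -2.7] g 0.299 30.0 q [-0.63  0.7   0.39  1.2   0.16  1.75  0.94]
tip in seam mm [ -0.10521987 -29.6510015   -8.66801183] F seam [-1.61029415 -0.54251514 -2.17026737]
shift cm [ 3.69 -2.33 -0.02]
```

carry_out(steps=[[0,0,0,0.34,-0.21,0,0.15],[0,0,0,0.67,-0.42,0,0.15],[0,0,0,1.01,-0.64,0,0.15],[0,0,0,1.34,-0.85,0,0.15],[0,0,0,1.68,-1.06,0,0.15],[0,0,0,2.02,-1.27,-0.01,0.15],[0,0,0,2.35,-1.48,-0.01,0.15],[0,0,0,2.69,-1.7,-0.01,0.15],[0,0,0,3.02,-1.91,-0.02,0.15],[0,0,0,3.36,-2.12,-0.02,0.15],[0,0,0,3.69,-2.33,-0.02,0.15]])

```text
time: 18.1
position: [0.6578, 0.0771, 0.1687]
tool_rot: [-0.495, -2.757, 0.82]
ft_force: [-0.3, -0.7, -0.8]
grip_width: 0.293
grip_force: 30.0
```

```bash
python3 -c "
from seam import *
s,M=st(); print('tip in seam mm',tipseam(s)*1000,'F seam',Rs.T@s['ft_force'])
go((0,0.062,-.009),s,M)
"
```

```text
t 18.10 pos [0.6578 0.0771 0.1687] y ang 72.11 z [-0.3031 -0.4867 -0.8193] F [-0.3 -0.7 -0.8] g 0.293 30.0 q [-0.57  0.76  0.4   1.1   0.16  1.77  0.99]
tip in seam mm [ 0.0713221  14.01829867 -9.0115643 ] F seam [ 0.1046373   0.11879261 -1.07777487]
shift cm [ 4.08 -2.52 -0.  ]
```

carry_out(steps=[[0,0,0,0.34,-0.21,0,0.15],[0,0,0,0.68,-0.42,0,0.15],[0,0,0,1.02,-0.63,0,0.15],[0,0,0,1.36,-0.84,0,0.15],[0,0,0,1.7,-1.05,0,0.15],[0,0,0,2.04,-1.26,0,0.15],[0,0,0,2.38,-1.47,0,0.15],[0,0,0,2.72,-1.68,0,0.15],[0,0,0,3.06,-1.89,0,0.15],[0,0,0,3.4,-2.1,0,0.15],[0,0,0,3.74,-2.31,0,0.15],[0,0,0,4.08,-2.52,0,0.15]])

```text
time: 19.3
position: [0.6985, 0.0519, 0.1687]
tool_rot: [-0.495, -2.757, 0.82]
ft_force: [0.5, -0.2, -0.2]
grip_width: 0.299
grip_force: 30.0
```

carry_out(steps=[[0,0,0,0.17,-0.1,0,0.15],[0,0,0,0.17,-0.1,0,0.15]])

```text
time: 19.5
position: [0.7001, 0.0507, 0.1687]
tool_rot: [-0.495, -2.757, 0.82]
ft_force: [-0.3, 0.7, -1.7]
grip_width: 0.294
grip_force: 30.0
```

```bash
python3 -c "
from seam import *
s,M=st(); print('tip in seam mm',tipseam(s)*1000,'F seam',Rs.T@s['ft_force'])
"
```

```text
t 19.50 pos [0.7001 0.0507 0.1687] y ang 72.08 z [-0.3034 -0.4868 -0.8192] F [-0.3  0.7 -1.7] g 0.294 30.0 q [-0.5   0.84  0.4   0.97  0.15  1.8   1.05]
tip in seam mm [ 0.13130353 63.93195062 -9.10565827] F seam [-1.35112513 -0.59624876 -1.11723317]
```

carry_out(steps=[[0,0,0,0.12,0.2,0.33,0.15],[0,0,0,0.27,0.44,0.74,0.15],[0,0,0,0.42,0.68,1.15,0.15],[0,0,0,0.57,0.93,1.56,0.15],[0,0,0,0.75,1.2,2.05,0.15],[0,0,0,0.5,2,3.5,0.15],[0,0,0,-1,4,5,0.15],[0,0,0,-3,6,6.5,0.15],[0,0,0,-5.5,8,7,0.15],[0,0,0,-8,10,7,0.15],[0,0,0,-8,10,7,0.15]])

```text
time: 20.6
position: [0.6174, 0.1571, 0.2403]
tool_rot: [-0.484, -2.761, 0.814]
ft_force: [0.2, 0.6, -1.0]
grip_width: 0.293
grip_force: 30.0
```

```bash
python3 -c "
from seam import *
s,M=st(); Rt=R.from_rotvec([.555,3.092,0]).as_matrix(); print(np.degrees(R.from_matrix(Rt@M.T).as_rotvec()), (np.array([.4585,.2704,.2618])-s['position'])*100)
"
```

```text
t 20.60 pos [0.6174 0.1571 0.2403] y ang 72.62 z [-0.3005 -0.4845 -0.8216] F [ 0.2  0.6 -1. ] g 0.293 30.0 q [-0.67  0.7   0.38  1.04  0.14  1.91  0.93]
[ 29.45942864 -18.453374    -0.46380663] [-15.89254731  11.32768076   2.14508945]
```

carry_out(steps=[[4,-2.5,0,-2,1.5,2,0.15],[10,-6.3,0,-5,3.5,2.2,0.15],[16,-10,-0.2,-8,6,2.2,0.15],[22,-14,-0.3,-11,8,2.2,0.15],[29.4,-18.5,-0.5,-14,10,2.2,0.15],[29.4,-18.5,-0.5,-15.9,11.3,2.2,0.15],[29.4,-18.5,-0.5,-15.9,11.3,2.2,0.15],[29.4,-18.5,-0.5,-15.9,11.3,2.2,0.15],[29.4,-18.5,-0.5,-15.9,11.3,2.2,0.15],[29.4,-18.5,-0.5,-15.9,11.3,2.2,0.15]])

```text
time: 21.6
position: [0.4623, 0.2634, 0.2606]
tool_rot: [-0.571, -3.088, 0.008]
ft_force: [-0.2, -0.2, -1.2]
grip_width: 0.297
grip_force: 30.0
```

```bash
python3 -c "
from seam import *
s,M=st(); Rt=R.from_rotvec([.555,3.092,0]).as_matrix(); print(np.degrees(R.from_matrix(Rt@M.T).as_rotvec()), (np.array([.4585,.2704,.1318])-s['position'])*100)
"
```

```text
t 21.60 pos [0.4623 0.2634 0.2606] y ang 69.03 z [-0.0021 -0.005  -1.    ] F [-0.2 -0.2 -1.2] g 0.297 30.0 q [-0.85  0.05  0.29  1.69 -0.01  1.4   0.65]
[ 0.28630192 -0.13149814  0.61544633] [ -0.38287163   0.70140065 -12.88154942]
```

carry_out(steps=[[0,0,0,0,0,0,0.15],[0,0,0,0,0,-2,0.15],[0,0,0,0,0,-3.5,0.15],[0,0,0,0,0,-4,0.15],[0,0,0,0,0,-4,0.15]])

```text
time: 22.1
position: [0.4605, 0.2636, 0.2195]
tool_rot: [-0.569, -3.086, 0.01]
ft_force: [0.0, 0.1, -1.0]
grip_width: 0.3
grip_force: 30.0
```

```bash
python3 -c "
from seam import *
s,M=st(); Rt=R.from_rotvec([.555,3.092,0]).as_matrix(); print(np.degrees(R.from_matrix(Rt@M.T).as_rotvec()), (np.array([.4585,.2704,.1318])-s['position'])*100)
"
```

```text
t 22.10 pos [0.4605 0.2636 0.2195] y ang 69.12 z [-0.0042 -0.0055 -1.    ] F [ 0.   0.1 -1. ] g 0.300 30.0 q [-0.85  0.07  0.29  1.76 -0.02  1.32  0.65]
[ 0.3123075  -0.25171487  0.52508012] [-0.20304705  0.67973193 -8.77065501]
```

carry_out(steps=[[0.3,-0.2,0.5,-0.1,0.35,0,0.15],[0.3,-0.2,0.5,-0.2,0.68,0,0.15],[0.3,-0.2,0.5,-0.2,0.68,0,0.15],[0.3,-0.2,0.5,-0.2,0.68,0,0.15]])

```text
time: 22.5
position: [0.459, 0.2712, 0.2212]
tool_rot: [0.554, 3.091, 0.004]
ft_force: [0.1, -0.1, -1.7]
grip_width: 0.296
grip_force: 30.0
```

```bash
python3 -c "
from seam import *
s,M=st(); Rt=R.from_rotvec([.555,3.092,0]).as_matrix(); print(np.degrees(R.from_matrix(Rt@M.T).as_rotvec()), (np.array([.4585,.2704,.1318])-s['position'])*100)
"
```

```text
t 22.50 pos [0.459  0.2712 0.2212] y ang 69.66 z [ 0.0018  0.002  -1.    ] F [ 0.1 -0.1 -1.7] g 0.296 30.0 q [-0.85  0.07  0.28  1.76 -0.02  1.32  0.65]
[-0.11498417  0.09493639 -0.01369644] [-0.05489531 -0.07978966 -8.94035129]
```

Aligned to within 1 mm, so I'll lower it into the stand.

carry_out(steps=[[0,0,0,-0.05,-0.05,-1,0.15],[0,0,0,-0.05,-0.05,-2,0.15],[0,0,0,-0.05,-0.05,-3,0.15],[0,0,0,-0.05,-0.05,-4,0.15],[0,0,0,-0.05,-0.05,-5,0.15],[0,0,0,-0.05,-0.05,-6,0.15],[0,0,0,-0.05,-0.05,-7,0.15],[0,0,0,-0.05,-0.05,-7.8,0.15],[0,0,0,-0.05,-0.05,-8.4,0.15],[0,0,0,-0.05,-0.05,-8.8,0.15],[0,0,0,-0.05,-0.05,-8.8,0.15]])

```text
time: 23.6
position: [0.4585, 0.2704, 0.1325]
tool_rot: [0.555, 3.091, 0.002]
ft_force: [-0.0, -0.4, -1.5]
grip_width: 0.293
grip_force: 30.0
```

```bash
python3 -c "
from seam import *
s,M=st()"
```

```text
t 23.60 pos [0.4585 0.2704 0.1325] y ang 69.63 z [ 0.0012  0.0014 -1.    ] F [-0.  -0.4 -1.5] g 0.293 30.0 q [-0.84  0.13  0.28  1.87 -0.04  1.14  0.67]
```

carry_out(steps=[[0,0,0,0,0,-0.08,0.15],[0,0,0,0,0,-0.08,0.15],[0,0,0,0,0,-0.08,0.7],[0,0,0,0,0,-0.08,0.7],[0,0,0,0,0,-0.08,0.7],[0,0,0,0,0,0,0.7],[0,0,0,0,0,1,0.7],[0,0,0,0,0,3,0.7],[0,0,0,0,0,6,0.7],[0,0,0,0,0,10,0.7],[0,0,0,0,0,14,0.7],[0,0,0,0,0,14,0.7]])

```text
time: 24.8
position: [0.4612, 0.2719, 0.2799]
tool_rot: [0.554, 3.083, 0.016]
ft_force: [0.1, 0.9, -0.0]
grip_width: 0.701
grip_force: 0.0
```

carry_out(steps=[[0,0,0,-4,4,0,0.7],[0,0,0,-7,9,0,0.7],[0,0,0,-10,14,0,0.7],[0,0,0,-12,18,0,0.7],[0,0,0,-12,18,0,0.7],[0,0,0,-12,18,0,0.7]])

```text
time: 25.4
position: [0.3356, 0.4531, 0.2723]
tool_rot: [-0.546, -3.094, -0.002]
ft_force: [0.6, 0.0, -0.5]
grip_width: 0.699
grip_force: 0.0
```

```bash
python3 -c "
from h import *
st(); sd=ctrl.get_image('side'); tp=ctrl.get_image('top')
a=cv2.resize(sd['pixels'][140:260,220:390,::-1],None,fx=4,fy=4,interpolation=cv2.INTER_CUBIC)
b=cv2.resize(tp['pixels'][200:270,210:275,::-1],None,fx=1.8,fy=1.8,interpolation=cv2.INTER_CUBIC)
v=np.zeros((480,800,3),np.uint8); v[:,:680]=a; v[:b.shape[0],683:683+b.shape[1]]=b[:,:117]; cv2.imwrite('pics/c5.png',v)"
```

```text
t 25.40 pos [0.3356 0.4531 0.2723] y ang 70.00 z [ 1.0e-04  1.4e-03 -1.0e+00] F [ 0.6  0.  -0.5] g 0.699 0.0 q [-1.07  0.12  0.1   1.6  -0.01  1.43  0.25]
```

View pics/c5.png

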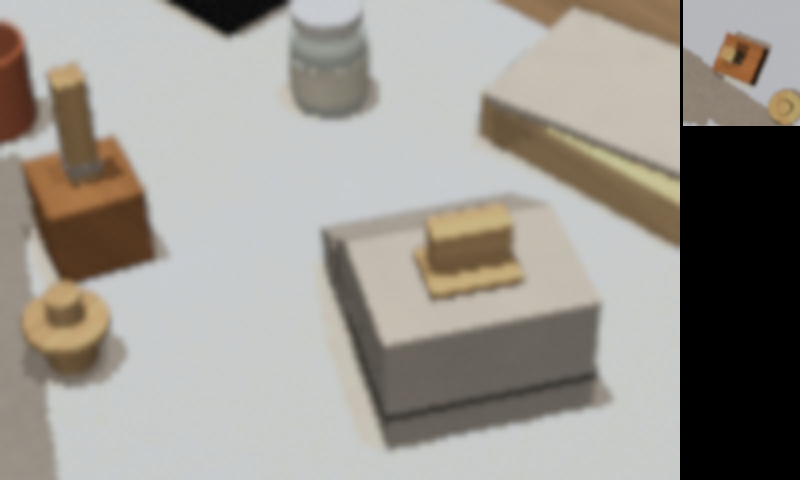

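The tool stands upright in its stand at (78,120), the plug is seated in the mould at (468,250), and the bung and jar have not moved. Handing in.

```bash
python3 -c "
from bench import ctrl
print(ctrl.close_job())"
```

```text
the job is handed in; nothing more can be done
None
```

I handed the job in at about 25 s: the plug is home in the pour hole, the tool's tip ran the joint about 9 mm deep at roughly 4 cm/s from y = -62 to +64 mm, and the tool is back in its stand; the hand-in gave no verdict.

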